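# Clear the wedged cylinders out of a grinding tube

## Task

Two steel grinding cylinders are wedged at the bottom of the narrow tube on the stand: tip the tube until it stops, with its mouth leaning out away from the catch tray, then push the slim rod down inside it until both cylinders have dropped out of the bottom into the tray. Hang the slim rod back upright in its own holder and leave the tube tipped. Leave the thick rod in its holder and do not disturb the other things on the desk.

Things in the scene. Friction and masses are not known exactly. Their poses are not given: they have to be found in the camera images.
- stand: Fixed tipping stand. Origin at desk height below the tube's pivot; x points from the pivot to the catch tray, z up. Base plate x -50 to +110, y -55 to +55, 8 mm thick. Two aluminium posts at y = -31 and +31 mm (22 mm in x, 10 in y, tops 120 mm above the desk) carry the tube between them. A stud under the tube (24 mm diameter, top at 36 mm) blocks its outlet while it is upright.
- stand_pivot (a point): Pivot of the tube, 105 mm above the desk; the pivot axis is the stand's y.
- tube (a joint): Tipping angle of the tube about the pivot: 0 = upright (the start), 0.45 = against its stop, mouth leaning towards the stand's -x and outlet over the catch tray. Stiff hinge: takes about 0.12 N m, so 3 to 4 N sideways at the mouth, and stays where it is left.
- tube_mouth (a point): Centre of the tube's mouth; z points out of it along the tube's axis, x and y as the stand's when upright. The tube is 100 mm long, pivoted 35 mm below the mouth: clear barrel 26 mm outside, 20 mm inside diameter; the top 15 mm is an aluminium funnel widening to 36 mm outside and 30 mm inside at the mouth. Upright, the mouth is 140 mm above the desk.
- tube_outlet (a point): Centre of the tube's open lower end, 100 mm from the mouth along its axis. Two sprung catches 10 mm inside it narrow the way to under 12 mm and hold the cylinders; pushing them past takes about 5 to 12 N. Each comes free when the rod's foot reaches the outlet behind it.
- tray_floor (a point): Centre of the floor of the steel catch tray fixed to the stand, 11 mm above the desk; x and y as the stand's. Inside 86 mm in x by 84 mm in y, wall tops 21 mm above the floor.
- slug1_center (a point): Centre of the lower grinding cylinder: plain steel, 16 mm diameter, 24 mm long with round ends, about 30 g; starts inside the tube on the catches.
- slug2_center (a point): Centre of the upper grinding cylinder, the same as the lower one, starting on top of it.
- slim_rod: Slim push rod, about 90 g. Origin at the underside of its collar, z up to the handle. Collar 32 mm diameter, 5 mm thick; above it a round handle 24 mm diameter, 38 mm long; below it a 9 mm shaft with a foot 14 mm in diameter, 12 mm long, its flat end 107 mm below the origin. With the collar down on the tube's mouth the foot stands 7 mm out of the outlet.
- slim_rod_grip (a point): Middle of the slim rod's handle, 27 mm above its origin.
- slim_rod_foot (a point): Flat lower end of the slim rod's foot, 107 mm below its origin.
- slim_rod_holder: Fixed holder of the slim rod, origin on the desk under its centre: 60 x 60 mm base, two posts at y = -26 and +26 mm, white 60 x 60 mm plate on top with a 20 mm square hole, from which the rod hangs by its collar.
- slim_rod_holder_top (a point): Centre of the hole in the slim rod's holder, on the plate's upper face, 125 mm above the desk.
- thick_rod: Thick push rod with the same handle, a 42 mm collar, a 16 mm shaft and a 26 mm foot, which does not fit the tube. Origin at the underside of its collar. Hangs in a holder like the other one.
- thick_rod_holder: Fixed holder of the thick rod, the same size as the other with a 30 mm square hole; origin on the desk under its centre. Handle top 168 mm above the desk.
- seed_jar: Fixed closed seed jar, 100 mm diameter, 102 mm high, origin under it. The two rod holders and this jar stand near left, far left and near right of the stand, in any order.
- note_block: Loose note block 78 x 78 x 21 mm, origin under its centre. Bystander.
- dropper_bottle: Loose amber dropper bottle 33 mm diameter, 88 mm high, origin under its centre. Bystander.
- tape_roll: Loose roll of tape lying flat, 94 mm diameter, 48 mm high, origin under its centre. Bystander.
- marker: Loose marker pen lying along its y axis, 135 mm long, 17 mm thick, origin under its centre. Bystander.
- seed_packet: Loose flat seed packet 75 x 110 x 11 mm, origin under its centre. Bystander.
Mind the look-alikes: they are no part of the job. What is shaped like the slim_rod but turquoise is not meant.

How it is judged:
By the outcome, as a careful person would: the job done as asked, in the order asked, and still so for the second after the job is handed in, with the robot touching nothing.
It also fails if it takes over 58 s, if anything falls off the work surface, if the arm or the gripper's body presses on something with over 40 N, if the wrist force passes 120 N, or if a joint passes its speed limit or range.

## Robot

A 7-joint arm with a two-finger parallel gripper is mounted at the origin on a cart in front of the work surface, level with it; the furniture and walls round the work are solid. World frame = base frame: x ahead of the robot, y to its left, z up, the work surface at z = 0. Lengths are in m, angles in rad, forces in N, time in s.
With the tool pointing down it reaches from about 0.4 to 0.9 m from the base axis. Payload 5.5 kg.
Tool frame: the origin (TCP) lies at the very end of the fingers, on their centre line; the grasp point (between the pads) lies 19 mm behind it; z points along the fingers, y is the line along which they close (so a half turn about z gives the same grasp; the last joint's range is limited). The gripper opens to 85 mm and grips with 20 to 120 N. Pads are 22 mm wide; open, the fingers measure 114 mm over their backs; the gripper's body (76 mm by 85 mm) begins 54 mm behind the grasp point. The pads swing forward as they close: fully open they stand 13 mm farther back than shut.
Start: joints at [1.448, 0.501, -0.427, 1.55, 0.221, 1.138, -0.21], TCP at [0.245, -0.602, 0.231] pointing down, gripper open.
Joint ranges: [-2.88, 2.88], [-0.31, 2.03], [-1.54, 1.56], [0.2, 2.42], [-1.41, 4.55], [0.19, 2.02], [-2.57, 2.57]. Speed limits (rad/s): [2.57, 2.57, 3.14, 3.14, 3.14, 3.14, 3.14].

## Interface

Orientations are given as a unit quaternion [w, x, y, z].
In Python, from plant import * gives the robot as it stands.
- The arm moves only by the tool carry_out, never from a script. Its argument "rows" is a list of rows, each a list of 6 numbers: the shift along the tool's x, y, z in mm, then the turn, a rotation vector about the tool's x, y, z in rad. In form: [[tx, ty, tz, ax, ay, az], ...]. A call has exactly 5 rows; each row shifts and turns the commanded pose from where the row before left it, along the tool's axes as they then stand; what a row does not reach is not made up. A row lasts 1/12 s, in which the tool goes at most 41.7 mm and 7.16 degrees, less where a joint would pass 70% of its speed; a pose out of reach is approached as far as the arm can. A call with a gripper value outside its range is refused whole. "fingers" is the opening, from -1 (shut) to 1 (fully open), set as the call begins (left out, the last holds). The fingers move at their own pace and stop on an object; the grip force is fixed at half the most. Time passes only in rows, so rows that do not move let the fingers close, or fill a call up. It gives the time, the measured TCP pose, the force, the opening and the grip force at its end, in the units of the state.
- observe(): the state, without advancing time (a new reading comes with each control period).
- read_camera(name): name is "side" or "top"; returns a dict with "pixels" (384x512x3 uint8, blue, green, red), "z_map" (384x512 float32, m along the optical axis (not along the pixel's ray), 0 where there is no reading), "mtx" (3x3 intrinsics, pixels), "origin" and "attitude" of the camera in the world. Camera axes: x right, y down, z forward; pixel columns grow to the right and rows downward; lengths in m; the calibration is good to about 2 mm. A picture is of the moment at which its call begins.
- close_job(): hands the job in; it is judged then, once.
The state is a dict: "time": time; "joints": joint angles; "qvel": joint speeds; "joint_torque": joint torques, N m; "ee_pos": TCP position; "ee_rot": TCP orientation; "contact_force": force on the tool from outside, world axes, zero at the start; "wrist_torque": the same for the moment, N m; "grip_width": opening from 0.0 (shut) to 1.0 (fully open); "grip_force": force on a finger pad.
Only numpy, scipy, OpenCV 4.12 (cv2) and the standard library are available. Lean on these libraries where they do the work, as an engineer would, in place of code of your own. Each camera call takes 0.05 s, during which the arm holds its last target. There are 200 camera calls.

## Working session

There is one attempt and no reset: what is moved stays moved. The work goes in short steps, Python scripts to look and compute and a tool call to move; the robot and the scene stay as the last step left them, time stands still between calls to the robot, and variables do not carry over. Pictures are saved under pics/ and viewed, at most 10 in all, crops included, and the job is handed in when it is done.

Besides the shell and the picture viewer there is one more tool, called as name([rows], argument=value, ...), one row to a line, values as JSON. carry_out: Moves the arm, as the interface text tells. Its arguments: {"type":"object","properties":{"rows":{"type":"array","items":{"type":"array","items":{"type":"number"}}},"fingers":{"type":"number"}},"required":["rows"]}

```bash
mkdir -p pics
cat > h.py <<'E'
from plant import *
import numpy as np, cv2
from scipy.spatial.transform import Rotation as R
def rot(a):
    a=np.array(a,float)
    return a if a.shape==(3,3) else R.from_quat(np.r_[a[1:],a[0]]).as_matrix()
def cloud(c):
    K=np.array(c["mtx"]);z=c["z_map"];v,u=np.indices(z.shape)
    p=np.stack([(u-K[0,2])/K[0,0]*z,(v-K[1,2])/K[1,1]*z,z],-1)
    return p@rot(c["attitude"]).T+np.array(c["origin"])
def proj(c,p):
    K=np.array(c["mtx"]);q=(np.atleast_2d(p)-np.array(c["origin"]))@rot(c["attitude"]);q=q@K.T
    return q[:,:2]/q[:,2:]
E
python3 - <<'E'
from h import *
for n in("side","top"):
    c=read_camera(n);cv2.imwrite(f"pics/{n}0.png",cv2.resize(c["pixels"],(800,600)));np.save(f"{n}0.npy",c,allow_pickle=True)
    print(n,c["origin"],c["attitude"],c["mtx"])
print(observe())
E
```

```text
side [0.42719312 0.48209667 0.57527317] [ 0.04914324 -0.09056366  0.87397916 -0.4749143 ] [[353.97666988   0.         262.00140447]
 [  0.         353.97666988 192.34831928]
 [  0.           0.           1.        ]]
top [ 0.4058681  -0.20757677  1.1901537 ] [-0.05494067  0.7092804  -0.70129943  0.04562828] [[438.79938444   0.         257.0775199 ]
 [  0.         438.79938444 183.57269101]
 [  0.           0.           1.        ]]
{'time': 0.1, 'joints': array([ 1.44821484,  0.50175079, -0.42680371,  1.55136427,  0.2207995 ,
        1.13829691, -0.2103085 ]), 'qvel': array([ 0.00091191,  0.00063003, -0.00050697, -0.00158971,  0.00187978,
       -0.00123765,  0.0006702 ]), 'joint_torque': array([-1.14024896e-02, -5.70805871e+01, -5.83922178e+00, -2.81745368e+01,
        1.04509559e-02,  5.56683270e-03, -4.60164540e-05]), 'ee_pos': array([ 0.24430783, -0.60165585,  0.23035697]), 'ee_rot': array([-8.71888981e-04,  9.81449969e-01,  1.91716401e-01, -1.41030977e-04]), 'contact_force': array([-0.08397792, -0.82585531,  0.07413199]), 'wrist_torque': array([-0.00487367,  0.01612578,  0.05179921]), 'grip_force': 0.0, 'grip_width': 0.997652175496942}
```

View pics/side0.png

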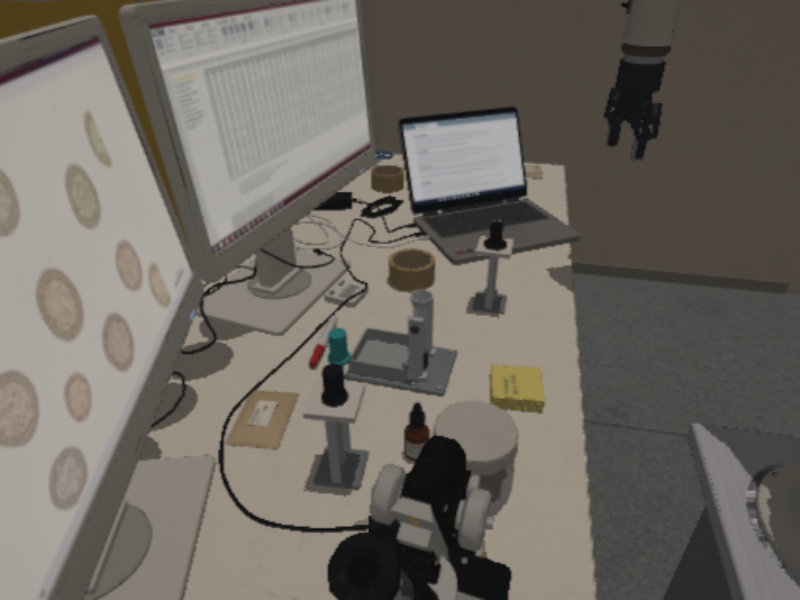

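View pics/top0.png

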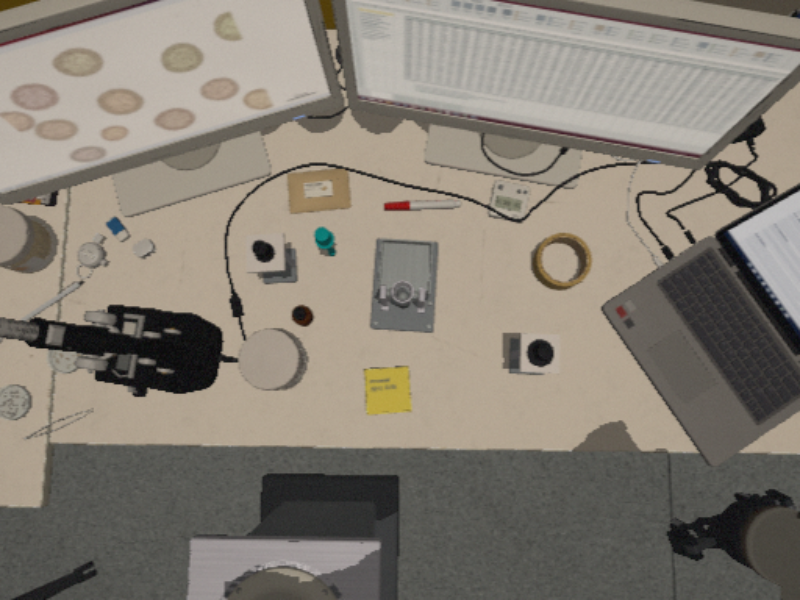

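The side view shows the stand at (420,340), black-handled rods in white holders at (335,390) and (495,240), and the turquoise look-alike at (338,345). In the top view they are the tube mouth (403,293), holders (262,252) and (540,353), and turquoise (324,240).
Candidates for the slim rod are the black rod far left (top 262,250), the black rod near right (top 540,352), and the turquoise one (324,240), which is excluded. I'll separate the two black ones by collar size and check with a crop.

Run:
```python
from h import *
ims=[]
T=np.load("top0.npy",allow_pickle=True).item();S=np.load("side0.npy",allow_pickle=True).item()
def crop(c,u,v,r):
    u=int(u*.64);v=int(v*.64);return cv2.resize(c["pixels"][v-r:v+r,u-r:u+r],(300,300),interpolation=cv2.INTER_CUBIC)
a=np.hstack([crop(T,265,255,30),crop(T,535,352,30)]);b=np.hstack([crop(S,335,400,40),crop(S,495,250,30)])
cv2.imwrite("pics/crop0.png",np.vstack([a,b]))
for n,c in(("T",T),("S",S)):
    P=cloud(c);g=c["pixels"].astype(int);sat=g.max(-1)-g.min(-1);dark=(g.max(-1)<60)
    for nm,ctr in(("far left",(265,255) if n=="T" else (335,385)),("near right",(535,352) if n=="T" else (495,235)),("tube",(403,293) if n=="T" else (420,320))):
        u,v=int(ctr[0]*.64),int(ctr[1]*.64);r=24
        s=np.s_[v-r:v+r,u-r:u+r];p=P[s];z=p[...,2];d=dark[s]
        print(n,nm)
        for lo,hi,m,l in((.155,.18,d,'handle'),(.12,.14,d,'collar?'),(.116,.136,~d,'plate'),(.13,.148,z>0,'mouth')):
            k=m&(z>lo)&(z<hi)
            if k.sum()>5:
                q=p[k];rc=cv2.minAreaRect((q[:,:2]*1000).astype(np.float32));print("  ",l,k.sum(),"med",np.median(q,0).round(4),"rect",np.round(rc[0],1),np.round(rc[1],1),round(rc[2],1))
# stand base plate & tray from top
P=cloud(T);u,v=int(403*.64),int(285*.64)
```

```text
T far left
   handle 80 med [0.6097 0.0238 0.1678] rect [610.4  24.1] [22.7 20. ] 57.0
   collar? 33 med [0.602  0.0193 0.1313] rect [606.5  21.5] [18.2 27.2] 35.3
   plate 464 med [0.6076 0.0185 0.1252] rect [612.   24.2] [61. 61.] 4.1
   mouth 40 med [0.6039 0.0172 0.1321] rect [608.1  20.2] [59.1 29.4] 45.9
T near right
   handle 85 med [ 0.4577 -0.4053  0.1675] rect [ 458.9 -405.9] [21.2 20.6] 1.5
   collar? 113 med [ 0.4544 -0.3982  0.13  ] rect [ 458.3 -406.3] [36.1 36. ] 1.1
   plate 432 med [ 0.4575 -0.406   0.1252] rect [ 458.5 -407.4] [60.9 60.1] 88.1
   mouth 67 med [ 0.4568 -0.3999  0.1316] rect [ 457.7 -407.9] [37.2 38.6] 69.4
T tube
   plate 126 med [ 0.5517 -0.1948  0.1223] rect [ 551.3 -193.7] [71.4 24.6] 89.9
   mouth 89 med [ 0.5541 -0.1929  0.1388] rect [ 550.4 -194.1] [32.6 33.5] 45.9
S far left
   handle 156 med [0.6098 0.0325 0.1675] rect [610.6  27.5] [23.7 21.5] 71.6
   collar? 171 med [0.6168 0.0328 0.1306] rect [624.   -7.9] [ 27.5 105.7] 17.2
   plate 645 med [0.6053 0.0397 0.1253] rect [614.2  -4.5] [ 60.6 125. ] 4.3
   mouth 150 med [0.61   0.0349 0.1349] rect [623.6  -9.8] [ 29.1 107.2] 17.3
S near right
   handle 57 med [ 0.4589 -0.3981  0.1654] rect [ 458.4 -402.3] [20.  20.3] 54.4
   collar? 75 med [ 0.4594 -0.3955  0.1304] rect [ 459.3 -401. ] [33.3 36.4] 89.8
   plate 188 med [ 0.4554 -0.3854  0.1252] rect [ 458.  -403.6] [65.  60.2] 86.8
   mouth 80 med [ 0.458  -0.3963  0.1344] rect [ 457.4 -400.3] [38.9 34.9] 11.6
S tube
   plate 157 med [ 0.5496 -0.1815  0.1252] rect [ 549.9 -189.4] [66.6 29.1] 79.4
   mouth 120 med [ 0.55   -0.1978  0.1367] rect [ 549.7 -192.2] [32.2 36.2] 9.6
```

View pics/crop0.png

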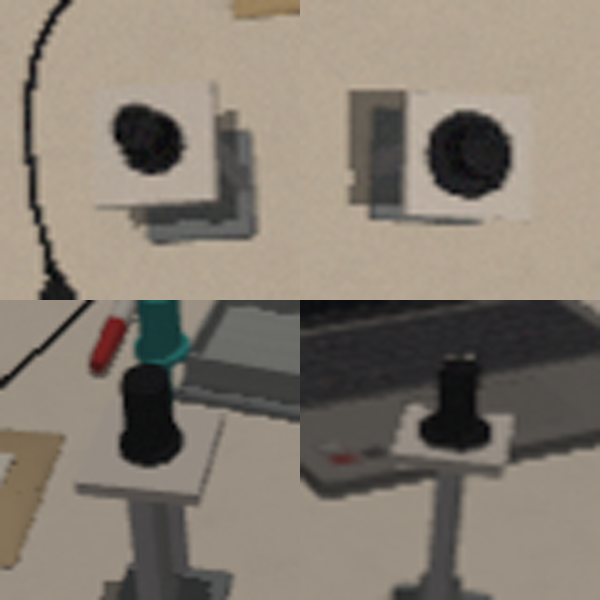

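The crops settle it: the far-left rod (top 262,250) has a collar only a little wider than its handle, so it is the slim one. The near-right rod (540,352) has a wide collar of about 40 mm and is the thick one. Next I need the stand's yaw, and heights around the path.

Run:
```python
from h import *
T=np.load("top0.npy",allow_pickle=True).item();S=np.load("side0.npy",allow_pickle=True).item()
P=cloud(T);m=(abs(P[...,0]-.57)<.12)&(abs(P[...,1]+.195)<.085)&(P[...,2]>.004)&(P[...,2]<.045)
g=T["pixels"].astype(int);m&=(g.max(-1)-g.min(-1)<40)
n,l,st,_=cv2.connectedComponentsWithStats(m.astype(np.uint8));k=1+st[1:,4].argmax()
q=P[l==k];print("stand base",cv2.minAreaRect((q[:,:2]*1000).astype(np.float32)),len(q))
w=q[q[:,2]>.024];print("tray walls",cv2.minAreaRect((w[:,:2]*1000).astype(np.float32)),len(w))
for C,nm in((T,"T"),(S,"S")):
    P=cloud(C);g=C["pixels"].astype(int);t=(g[...,0]>g[...,2]+40)&(g[...,1]>g[...,2]+40)&(abs(P[...,0]-.62)<.1)&(abs(P[...,1]+.06)<.1)
    q=P[t];print(nm,"turq",len(q),q.min(0).round(3),q.max(0).round(3))
P=cloud(T)
for x0 in(.65,.7,.75,.8): 
    k=(abs(P[...,0]-x0)<.02)&(abs(P[...,1]+.1)<.2);print(x0,"max z",P[k][:,2].max().round(3))
# refine rod handle top / collar in both views
for C,nm in((T,"T"),(S,"S")):
    P=cloud(C);k=(abs(P[...,0]-.611)<.03)&(abs(P[...,1]-.026)<.03)&(P[...,2]>.160)&(P[...,2]<.175)
    q=P[k];(c,r)=cv2.minEnclosingCircle((q[:,:2]*1000).astype(np.float32));print(nm,c,r,len(q),np.median(q[:,2]))
```

```text
stand base ((581.296630859375, -196.23365783691406), (116.46198272705078, 166.49981689453125), 87.1561508178711) 1975
tray walls ((597.1574096679688, -196.47491455078125), (89.93712615966797, 117.76277923583984), 86.71624755859375) 156
T turq 143 [ 0.623 -0.081  0.   ] [ 0.649 -0.04   0.155]
S turq 84 [ 0.624 -0.076  0.111] [ 0.652 -0.05   0.152]
0.65 max z 0.154
0.7 max z 0.019
0.75 max z 0.019
0.8 max z 0.501
T (611.6939697265625, 24.1439208984375) 12.061870574951172 81 0.16779553686745463
S (611.6195678710938, 26.90648078918457) 12.130661010742188 131 0.16798436815811024
```

carry_out([
  [0,0,-8,0,0,0.087],
  [0,0,-8,0,0,0.087],
  [0,0,-8,0,0,0.087],
  [0,0,-8,0,0,0.087],
  [0,0,-8,0,0,0.088],
], fingers=-1)

```text
time: 0.52
ee_pos: [0.2444, -0.6018, 0.271]
ee_rot: [-0.001, 1.0, -0.027, -0.0]
contact_force: [0.3, 0.1, 0.5]
grip_width: 0.3
grip_force: 0.0
```

carry_out([
  [17,-21,0,0,0,0],
  [17,-21,0,0,0,0],
  [17,-21,0,0,0,0],
  [17,-21,0,0,0,0],
  [17,-21,0,0,0,0],
])

```text
time: 0.93
ee_pos: [0.3353, -0.5003, 0.2708]
ee_rot: [-0.0, 1.0, -0.025, -0.0]
contact_force: [0.0, -0.3, 0.3]
grip_width: -0.002
grip_force: 0.0
```

carry_out([
  [17,-21,0,0,0,0],
  [17,-21,0,0,0,0],
  [17,-21,0,0,0,0],
  [17,-21,0,0,0,0],
  [17,-21,0,0,0,0],
])

```text
time: 1.35
ee_pos: [0.4254, -0.3997, 0.2709]
ee_rot: [-0.0, 1.0, -0.025, -0.0]
contact_force: [0.4, 0.5, -0.7]
grip_width: 0.001
grip_force: 0.0
```

```bash
cat >> h.py <<'E'
PIV=np.array([.551,-.193,0]);YAW=-.05
SR=R.from_euler('z',YAW).as_matrix()
def to(target,tilt=0):
    """shift in tool axes (mm) and turn (rotvec) from measured TCP pose to target/tilt"""
    o=observe();A=rot(o["ee_rot"]);
    D=SR@np.diag([1,-1,-1])@R.from_euler('y',tilt).as_matrix()
    print("t",round(o["time"],2),"tcp",o["ee_pos"].round(4),"shift",(A.T@(np.array(target)-o["ee_pos"])*1000).round(1),"turn",R.from_matrix(A.T@D).as_rotvec().round(3),"F",o["contact_force"].round(1),"grip",round(o["grip_width"],3),round(o["grip_force"],1))
def st(x,y,z): return PIV+SR@np.array([x,y,0])/1000+[0,0,z/1000]
E
python3 -c "
from h import *
to(st(50,0,200)); print(observe()['joints'])"
```

```text
t 1.35 tcp [ 0.4254 -0.3997  0.2709] shift [ 165.1 -212.7   70.9] turn [-0.001  0.001 -0.   ] F [ 0.4  0.5 -0.7] grip 0.001 0.0
[ 1.06622242  0.34732918 -0.45305871  1.67708685  0.16347766  1.15563877
 -1.05060731]
```

carry_out([
  [16.5,-21.3,0,0,0,0],
  [16.5,-21.3,0,0,0,0],
  [16.5,-21.3,0,0,0,0],
  [16.5,-21.3,0,0,0,0],
  [16.5,-21.3,0,0,0,0],
])

```text
time: 1.77
ee_pos: [0.5131, -0.2976, 0.2709]
ee_rot: [-0.0, 1.0, -0.025, -0.0]
contact_force: [-0.4, 0.2, 0.1]
grip_width: 0.002
grip_force: 0.0
```

carry_out([
  [16.5,-21.3,0,0,0,0],
  [16.5,-21.3,0,0,0,0],
  [16.5,-21.3,0,0,0,0],
  [16.5,-21.3,0,0,0,0],
  [16.5,-21.3,0,0,0,0],
])

```text
time: 2.18
ee_pos: [0.6008, -0.1954, 0.2708]
ee_rot: [-0.0, 1.0, -0.025, -0.0]
contact_force: [0.5, 0.2, 1.2]
grip_width: -0.001
grip_force: 0.0
```

carry_out([
  [0,0,30,0,0,0],
  [0,0,35,0,0,0],
  [0,0,35,0,0,0],
  [0,0,30,0,0,0],
  [0,0,11,0,0,0],
])

```text
time: 2.6
ee_pos: [0.5967, -0.1957, 0.1249]
ee_rot: [-0.001, 1.0, -0.025, -0.004]
contact_force: [-1.4, -0.2, -0.8]
grip_width: 0.004
grip_force: 0.0
```

carry_out([
  [-5,0,0,0,0,0],
  [-5,0,0,0,0,0],
  [-4,0,0,0,0,0],
  [-4,0,0,0,0,0],
  [-4,0,0,0,0,0],
])

```text
time: 3.02
ee_pos: [0.5792, -0.1959, 0.1324]
ee_rot: [0.001, 1.0, -0.025, 0.002]
contact_force: [2.3, -0.3, -0.3]
grip_width: 0.0
grip_force: 2.6
```

```bash
python3 -c "
from h import *
to(st(14,0,130))"
```

```text
t 3.02 tcp [ 0.5792 -0.1959  0.1324] shift [-14.3  -1.5   2.4] turn [ 0.001 -0.003 -0.   ] F [ 2.3 -0.3 -0.3] grip 0.0 2.6
```

carry_out([
  [-2,0,0,0,0,0],
  [-2,0,0,0,0,0],
  [-2,0,0,0,0,0],
  [-2,0,0,0,0,0],
  [-2,0,0,0,0,0],
])

```text
time: 3.43
ee_pos: [0.5721, -0.1954, 0.1331]
ee_rot: [0.001, 1.0, -0.025, 0.004]
contact_force: [5.0, -0.2, 4.5]
grip_width: 0.003
grip_force: 2.6
```

carry_out([
  [-1,0,0,0,0,0],
  [-1,0,0,0,0,0],
  [-1,0,0,0,0,0],
  [0,0,0,0,0,0],
  [0,0,0,0,0,0],
])

```text
time: 3.85
ee_pos: [0.5673, -0.195, 0.1317]
ee_rot: [0.0, 1.0, -0.025, 0.002]
contact_force: [5.5, -0.5, 5.0]
grip_width: -0.001
grip_force: 2.8
```

carry_out([
  [-1,0,0,0,0,0],
  [-1,0,0,0,0,0],
  [-1,0,0,0,0,0],
  [0,0,0,0,0,0],
  [0,0,0,0,0,0],
])

```text
time: 4.27
ee_pos: [0.5646, -0.1949, 0.1319]
ee_rot: [0.0, 1.0, -0.025, 0.002]
contact_force: [5.6, -0.2, 5.7]
grip_width: -0.003
grip_force: 3.1
```

carry_out([
  [-1,0,0,0,0,0],
  [-1,0,0,0,0,0],
  [0,0,0,0,0,0],
  [0,0,0,0,0,0],
  [0,0,0,0,0,0],
])

```text
time: 4.68
ee_pos: [0.5639, -0.1948, 0.1321]
ee_rot: [0.0, 1.0, -0.025, 0.004]
contact_force: [9.0, -0.8, 3.5]
grip_width: -0.002
grip_force: 4.5
```

carry_out([
  [-1,0,0,0,0,0],
  [-1,0,0,0,0,0],
  [-1,0,0,0,0,0],
  [0,0,0,0,0,0],
  [0,0,0,0,0,0],
])

```text
time: 5.1
ee_pos: [0.5637, -0.1948, 0.1323]
ee_rot: [0.001, 1.0, -0.025, 0.006]
contact_force: [15.7, -2.3, -2.7]
grip_width: 0.0
grip_force: 7.6
```

carry_out([
  [15,0,0,0,0,0],
  [15,0,0,0,0,0],
  [5,0,-35,0,0,0],
  [0,0,-40,0,0,0],
  [0,0,-40,0,0,0],
], fingers=0.2)

```text
time: 5.52
ee_pos: [0.59, -0.1955, 0.2442]
ee_rot: [-0.001, 1.0, -0.025, -0.003]
contact_force: [-0.2, 0.0, 0.1]
grip_width: 0.594
grip_force: 0.0
```

Run:
```python
from h import *
to([.6115,.0255,.27])
c=read_camera("side");np.save("side1.npy",c,allow_pickle=True)
P=cloud(c)
# points of tube in stand frame
q=(P-PIV)@SR*1000;q[...,2]=P[...,2]*1000
k=(abs(q[...,1])<20)&(abs(q[...,0])<45)&(q[...,2]>124)&(q[...,2]<160)
p=q[k];print(len(p))
for z in range(124,156,4):
    s=p[(p[:,2]>=z)&(p[:,2]<z+4)]
    if len(s): print(z,len(s),s[:,0].min().round(1),s[:,0].max().round(1),s[:,1].min().round(1),s[:,1].max().round(1))
u,v=270,215;cv2.imwrite("pics/side1.png",cv2.resize(c["pixels"][v-60:v+45,u-70:u+70],(800,600)))
```

```text
t 5.52 tcp [ 0.59   -0.1955  0.2442] shift [  10.3 -221.9  -25.4] turn [-0.002  0.007  0.   ] F [-0.2  0.   0.1] grip 0.594 0.0
142
124 30 -26.4 2.9 -14.4 16.7
128 47 -31.7 -1.3 -14.6 17.7
132 26 -25.5 -0.9 -16.3 18.1
136 22 -19.5 -1.3 -14.9 19.7
140 16 -9.6 -0.6 -14.7 13.2
144 1 -1.0 -1.0 -0.9 -0.9
```

View pics/side1.png

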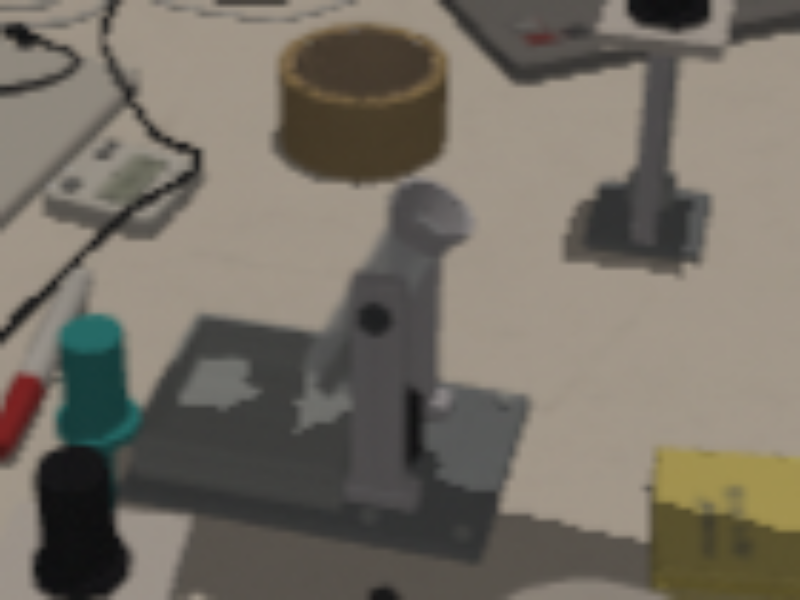

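The close side crop shows the tube tipped: mouth at (430,215) leaning away from the tray, outlet at (325,375) over the tray, and everything else unmoved. On to the slim rod.

carry_out([
  [2,-22,-5,0,0,0],
  [2,-23,-5,0,0,0],
  [2,-23,-5,0,0,0],
  [2,-23,-5,0,0,0],
  [2,-23,-5,0,0,0],
])

```text
time: 5.98
ee_pos: [0.6064, -0.0821, 0.2694]
ee_rot: [0.0, 1.0, -0.025, -0.002]
contact_force: [1.6, -0.7, -0.3]
grip_width: 0.603
grip_force: 0.0
```

carry_out([
  [0,-27,0,0,0,0],
  [0,-27,0,0,0,0],
  [0,-27,0,0,0,0],
  [0,-27,0,0,0,0],
  [0,0,0,0,0,0],
])

```text
time: 6.4
ee_pos: [0.6114, 0.0328, 0.2697]
ee_rot: [-0.002, 1.0, -0.021, -0.002]
contact_force: [-0.4, 1.7, 0.5]
grip_width: 0.599
grip_force: 0.0
```

carry_out([
  [0,0,0,0,0,0],
  [0,0,0,0,0,0],
  [0,0,0,0,0,0],
  [0,0,0,0,0,0],
  [0,0,0,0,0,0],
])

```text
time: 6.82
ee_pos: [0.6134, 0.0235, 0.2701]
ee_rot: [0.0, 1.0, -0.026, -0.0]
contact_force: [-0.3, -0.2, 0.0]
grip_width: 0.601
grip_force: 0.0
```

```bash
python3 -c "
from h import *
to([.6115,.0255,.136])"
```

```text
t 6.82 tcp [0.6134 0.0235 0.2701] shift [ -1.9  -2.  134.1] turn [ 0.001  0.001 -0.002] F [-0.3 -0.2  0. ] grip 0.601 0.0
```

carry_out([
  [-2,-2,30,0,0,0],
  [0,0,35,0,0,0],
  [0,0,35,0,0,0],
  [0,0,24,0,0,0],
  [0,0,10,0,0,0],
])

```text
time: 7.23
ee_pos: [0.6089, 0.0257, 0.1322]
ee_rot: [0.0, 1.0, -0.026, -0.003]
contact_force: [-1.0, -0.4, 0.3]
grip_width: 0.601
grip_force: 0.0
```

carry_out([
  [0,0,0,0,0,0],
  [0,0,0,0,0,0],
  [0,0,0,0,0,0],
  [0,0,0,0,0,0],
  [0,0,0,0,0,0],
])

```text
time: 7.65
ee_pos: [0.6129, 0.0273, 0.1382]
ee_rot: [0.0, 1.0, -0.025, 0.002]
contact_force: [-0.2, 0.0, -0.0]
grip_width: 0.6
grip_force: 0.0
```

carry_out([
  [0,0,0,0,0,0],
  [0,0,0,0,0,0],
  [0,0,0,0,0,0],
  [0,0,0,0,0,0],
  [0,0,0,0,0,0],
], fingers=-1)

```text
time: 8.07
ee_pos: [0.6122, 0.0271, 0.1372]
ee_rot: [0.0, 1.0, -0.025, 0.001]
contact_force: [-1.4, -0.9, 4.7]
grip_width: 0.262
grip_force: 58.5
```

carry_out([
  [0,0,0,0,0,0],
  [0,0,0,0,0,0],
  [0,0,0,0,0,0],
  [0,0,0,0,0,0],
  [0,0,0,0,0,0],
])

```text
time: 8.48
ee_pos: [0.6122, 0.0271, 0.1372]
ee_rot: [0.0, 1.0, -0.025, 0.001]
contact_force: [-0.8, -0.8, 5.8]
grip_width: 0.262
grip_force: 58.5
```

```bash
python3 -c "
from h import *
to([.6115,.0255,.136])"
```

```text
t 8.48 tcp [0.6122 0.0271 0.1372] shift [-0.6  1.6  1.2] turn [ 0.    -0.001 -0.   ] F [-0.8 -0.8  5.8] grip 0.262 58.5
```

carry_out([
  [0,0,-10,0,0,0],
  [0,0,-35,0,0,0],
  [0,0,-40,0,0,0],
  [0,0,-40,0,0,0],
  [0,0,-40,0,0,0],
])

```text
time: 8.9
ee_pos: [0.6108, 0.0274, 0.3029]
ee_rot: [-0.0, 1.0, -0.025, -0.001]
contact_force: [1.0, -0.4, -1.6]
grip_width: 0.259
grip_force: 70.7
```

carry_out([
  [0,0,-20,0,0,0],
  [-15,20,0,0,0,0],
  [-17,24,0,0,0,0],
  [-17,24,0,0,0,0],
  [-17,24,0,0,0,0],
])

```text
time: 9.32
ee_pos: [0.54, -0.0618, 0.3216]
ee_rot: [-0.0, 1.0, -0.025, -0.0]
contact_force: [-0.9, -0.7, -1.4]
grip_width: 0.258
grip_force: 70.7
```

carry_out([
  [-17,24,0,0,0,0],
  [-17,24,0,0,0,0],
  [-17,24,0,0,0,0],
  [-17,24,0,0,0,0],
  [-10,15,0,0,0,0],
])

```text
time: 9.73
ee_pos: [0.4552, -0.1708, 0.3215]
ee_rot: [0.001, 1.0, -0.026, -0.001]
contact_force: [-0.8, 0.0, -0.7]
grip_width: 0.259
grip_force: 70.7
```

```bash
python3 -c "
from h import *
to(st(-91,0,320)); print(observe()['joints'])"
```

```text
t 9.73 tcp [ 0.4552 -0.1708  0.3215] shift [ 5.8 17.4  1.5] turn [ 0.001  0.001 -0.003] F [-0.8  0.  -0.7] grip 0.259 70.7
[ 0.78368196  0.11834563 -0.52057179  1.83211662  0.06424844  1.20824268
 -1.38032943]
```

carry_out([
  [1,3.4,0,0,0.09,0],
  [1,3.4,0,0,0.09,0],
  [1,3.4,0,0,0.09,0],
  [1,3.4,0,0,0.09,0],
  [1,3.4,0,0,0.09,0],
])

```text
time: 10.15
ee_pos: [0.4615, -0.1859, 0.3231]
ee_rot: [0.007, 0.974, -0.024, 0.225]
contact_force: [-0.4, 0.9, -1.1]
grip_width: 0.259
grip_force: 70.8
```

carry_out([
  [0,0,0,0,0,0],
  [0,0,0,0,0,0],
  [0,0,0,0,0,0],
  [0,0,0,0,0,0],
  [0,0,0,0,0,0],
])

```text
time: 10.57
ee_pos: [0.4629, -0.1851, 0.3228]
ee_rot: [0.005, 0.975, -0.023, 0.223]
contact_force: [0.5, -0.1, -1.1]
grip_width: 0.263
grip_force: 70.8
```

Run:
```python
from h import *
to(st(-15.5-58.3,0,257),.45); print(observe()['joints'].round(2))
# rod direction in view + rim
o=observe();A=rot(o["ee_rot"])
for n in("side","top"):
    c=read_camera(n);P=cloud(c);q=(P-PIV)@SR*1000;q[...,2]=P[...,2]*1000
    k=(abs(q[...,1])<25)&(q[...,0]>-140)&(q[...,0]<20)&(q[...,2]>145)&(q[...,2]<330)
    L=(P[k]-o["ee_pos"])@A*1000   # tool frame
    for z in (30,50,70,90,100,110,117):
        s=L[abs(L[:,2]-z)<5]; s=s[np.hypot(s[:,0],s[:,1])<15]
        if len(s):print(n,z,len(s),np.median(s,0).round(1),s[:,:2].min(0).round(1),s[:,:2].max(0).round(1))
    m=P[(abs(q[...,1])<22)&(abs(q[...,0]+16)<22)&(q[...,2]>120)&(q[...,2]<150)];ml=(m-PIV)@SR*1000
    print(n,"rim",len(ml),ml.min(0).round(1),ml.max(0).round(1))
```

```text
t 10.57 tcp [ 0.4629 -0.1851  0.3228] shift [-15.5   3.5  65.5] turn [-0.001  0.     0.002] F [ 0.5 -0.1 -1.1] grip 0.263 70.8
[ 0.9  -0.14 -0.4   2.14 -0.36  0.75 -0.91]
side 30 21 [ 0.6 -2.8 30.1] [-4.1 -5.2] [ 4.5 -0.2]
side 50 20 [ 0.  -2.8 50. ] [-4.  -4.4] [ 4.1 -1. ]
side 70 17 [ 0.4 -1.6 70.5] [-4.1 -5.2] [4.4 1.5]
side 90 17 [ 0.5 -1.9 90.6] [-4.1 -4.2] [4.2 1.3]
side 100 19 [ -0.4  -1.7 100.3] [-4.4 -3.2] [3.9 0. ]
side 110 30 [ 1.000e-01 -2.700e+00  1.099e+02] [-7.  -7.2] [6.5 3.5]
side 117 21 [ -0.   -3.7 115.4] [-7.  -7.2] [6.5 3.5]
side rim 170 [-31.6 -15.4 120.5] [  5.2  18.4 145.1]
top 50 6 [ 4.   2.6 50.7] [ 2.3 -1.5] [4.6 4.8]
top 70 6 [ 3.4  3.9 71.8] [ 1.5 -0.2] [3.7 6. ]
top 90 6 [ 3.5  3.2 88.4] [ 1.8 -1.1] [4.6 5.4]
top 100 7 [ 3.4  4.7 99.8] [-0.7  0.6] [4.4 7.3]
top 110 20 [  3.5   3.3 109.6] [-2.8 -2.2] [7.2 9.2]
top 117 7 [  4.8   4.1 116.1] [ 3.5 -2.5] [7.2 8.6]
top rim 88 [-28.7 -17.7 120.1] [  4.7  16.4 146.8]
```

carry_out([
  [-8,1,8,0,0,0],
  [-7.5,1,16,0,0,0],
  [0,0,16,0,0,0],
  [0,0,15,0,0,0],
  [0,0,10,0,0,0],
])

```text
time: 11.08
ee_pos: [0.4752, -0.1878, 0.2546]
ee_rot: [0.005, 0.975, -0.024, 0.222]
contact_force: [0.2, 0.1, -0.9]
grip_width: 0.256
grip_force: 70.8
```

carry_out([
  [0,0,0,0,0,0],
  [0,0,0,0,0,0],
  [0,0,0,0,0,0],
  [0,0,0,0,0,0],
  [0,0,0,0,0,0],
])

```text
time: 11.5
ee_pos: [0.476, -0.1886, 0.2577]
ee_rot: [0.006, 0.974, -0.025, 0.224]
contact_force: [-0.0, 0.1, -0.4]
grip_width: 0.256
grip_force: 70.8
```

Run:
```python
from h import *
to(st(-15.2-.435*134,1.5,136.5+.9*134),.45)
c=read_camera("side");u,v=proj(c,st(-20,0,160))[0].astype(int)
cv2.imwrite("pics/side2.png",cv2.resize(c["pixels"][v-60:v+45,u-70:u+70],(800,600)))
```

```text
t 11.5 tcp [ 0.476  -0.1886  0.2577] shift [ 1.2 -0.9  1.2] turn [ 0.001 -0.001 -0.   ] F [-0.   0.1 -0.4] grip 0.256 70.8
```

View pics/side2.png

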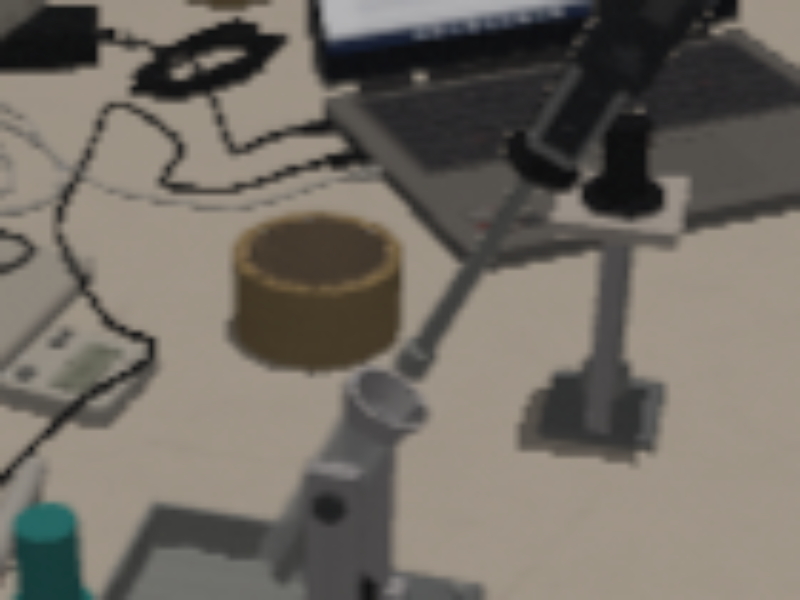

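The crop shows the rod's foot at (412,365) just above the mouth at (390,398) and in line with the tube. Inserting.

carry_out([
  [1,-1,5,0,0,0],
  [0,0,5,0,0,0],
  [0,0,5,0,0,0],
  [0,0,5,0,0,0],
  [0,0,5,0,0,0],
])

```text
time: 11.97
ee_pos: [0.4878, -0.1878, 0.2341]
ee_rot: [0.005, 0.975, -0.024, 0.223]
contact_force: [-0.1, 0.4, -0.0]
grip_width: 0.258
grip_force: 70.8
```

carry_out([
  [0,0,5,0,0,0],
  [0,0,5,0,0,0],
  [0,0,5,0,0,0],
  [0,0,5,0,0,0],
  [0,0,0,0,0,0],
])

```text
time: 12.38
ee_pos: [0.4963, -0.188, 0.2157]
ee_rot: [0.005, 0.975, -0.024, 0.222]
contact_force: [-0.6, 0.0, -1.7]
grip_width: 0.258
grip_force: 70.8
```

Run:
```python
from h import *
to(st(-15.2-.435*12.2,1.5,136.5+.9*12.2),.45);o=observe();print(rot(o["ee_rot"]).T@o["contact_force"])
```

```text
t 12.38 tcp [ 0.4963 -0.188   0.2157] shift [ 1.4  0.9 76.4] turn [-0.001  0.001 -0.   ] F [-0.6  0.  -1.7] grip 0.258 70.8
[-1.32593034 -0.00959382  1.26264138]
```

carry_out([
  [1,0,4,0,0,0],
  [0,0.5,4,0,0,0],
  [0,0,4,0,0,0],
  [0,0,4,0,0,0],
  [0,0,4,0,0,0],
])

```text
time: 12.8
ee_pos: [0.5061, -0.1893, 0.199]
ee_rot: [0.006, 0.974, -0.024, 0.223]
contact_force: [-0.9, -0.5, 0.3]
grip_width: 0.26
grip_force: 70.8
```

carry_out([
  [0,0,3,0,0,0],
  [0,0,3,0,0,0],
  [0,0,3,0,0,0],
  [0,0,3,0,0,0],
  [0,0,3,0,0,0],
])

```text
time: 13.22
ee_pos: [0.5126, -0.1896, 0.1855]
ee_rot: [0.006, 0.974, -0.024, 0.223]
contact_force: [0.7, -0.4, -0.1]
grip_width: 0.257
grip_force: 70.8
```

Run:
```python
from h import *
to(st(-15.2-.435*12.2,1.5,136.5+.9*12.2),.45);o=observe();print(rot(o["ee_rot"]).T@o["contact_force"])
```

```text
t 13.22 tcp [ 0.5126 -0.1896  0.1855] shift [-0.3 -0.  42.1] turn [ 0. -0. -0.] F [ 0.7 -0.4 -0.1] grip 0.257 70.8
[0.56096707 0.36805805 0.41723631]
```

Run:
```python
from h import *
a=[]
c=read_camera("side");u,v=proj(c,st(-10,0,120))[0].astype(int)
a.append(cv2.resize(c["pixels"][v-45:v+45,u-45:u+45],(400,400),interpolation=cv2.INTER_CUBIC))
c=read_camera("top");u,v=proj(c,st(20,0,60))[0].astype(int)
a.append(cv2.resize(c["pixels"][v-40:v+40,u-40:u+40],(400,400),interpolation=cv2.INTER_CUBIC))
cv2.imwrite("pics/s3.png",np.hstack(a))
```

```text
(no output)
```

View pics/s3.png

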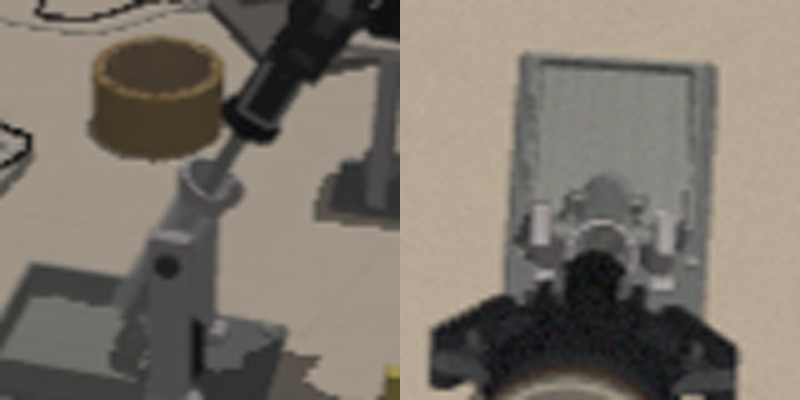

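The picture shows the shaft inside the funnel (side crop 215,180), no cylinders in the tray yet, and nothing disturbed. I'll keep pushing.

carry_out([
  [0,0,2,0,0,0],
  [0,0,2,0,0,0],
  [0,0,2,0,0,0],
  [0,0,2,0,0,0],
  [0,0,2,0,0,0],
])

```text
time: 13.73
ee_pos: [0.5172, -0.19, 0.1771]
ee_rot: [0.006, 0.974, -0.024, 0.223]
contact_force: [-4.8, 0.8, 8.3]
grip_width: 0.26
grip_force: 71.8
```

carry_out([
  [0,0,2,0,0,0],
  [0,0,2,0,0,0],
  [0,0,2,0,0,0],
  [0,0,2,0,0,0],
  [0,0,2,0,0,0],
])

```text
time: 14.15
ee_pos: [0.5213, -0.1901, 0.1676]
ee_rot: [0.006, 0.974, -0.025, 0.223]
contact_force: [0.7, 1.1, 0.3]
grip_width: 0.255
grip_force: 71.1
```

Run:
```python
from h import *
to(st(-15.2-.435*12.2,1.5,136.5+.9*12.2),.45);o=observe();print(rot(o["ee_rot"]).T@o["contact_force"])
```

```text
t 14.15 tcp [ 0.5213 -0.1901  0.1676] shift [-0.4 -0.1 22.1] turn [ 0. -0. -0.] F [0.7 1.1 0.3] grip 0.255 71.1
[ 0.71747376 -1.1159895  -0.02606438]
```

carry_out([
  [0,0,2,0,0,0],
  [0,0,2,0,0,0],
  [0,0,2,0,0,0],
  [0,0,2,0,0,0],
  [0,0,2,0,0,0],
])

```text
time: 14.57
ee_pos: [0.5258, -0.1901, 0.1587]
ee_rot: [0.006, 0.974, -0.024, 0.223]
contact_force: [-0.1, -0.6, 1.7]
grip_width: 0.257
grip_force: 71.3
```

carry_out([
  [0,0,2,0,0,0],
  [0,0,2,0,0,0],
  [0,0,2,0,0,0],
  [0,0,2,0,0,0],
  [0,0,1,0,0,0],
])

```text
time: 14.98
ee_pos: [0.5291, -0.1903, 0.15]
ee_rot: [0.005, 0.975, -0.024, 0.223]
contact_force: [-0.8, 0.3, -0.6]
grip_width: 0.263
grip_force: 70.6
```

carry_out([
  [0,0,0,0,0,0],
  [0,0,0,0,0,0],
  [0,0,0,0,0,0],
  [0,0,0,0,0,0],
  [0,0,0,0,0,0],
])

```text
time: 15.4
ee_pos: [0.5293, -0.1905, 0.1506]
ee_rot: [0.006, 0.974, -0.024, 0.223]
contact_force: [-0.2, 0.6, -0.8]
grip_width: 0.259
grip_force: 70.6
```

Run:
```python
from h import *
to(st(-15.2-.435*12.2,1.5,136.5+.9*12.2),.45);o=observe();print(rot(o["ee_rot"]).T@o["contact_force"])
a=[]
c=read_camera("side");u,v=proj(c,st(10,0,80))[0].astype(int)
a.append(cv2.resize(c["pixels"][v-45:v+45,u-45:u+45],(400,400),interpolation=cv2.INTER_CUBIC))
c=read_camera("top");u,v=proj(c,st(20,0,60))[0].astype(int)
a.append(cv2.resize(c["pixels"][v-40:v+40,u-40:u+40],(400,400),interpolation=cv2.INTER_CUBIC))
cv2.imwrite("pics/s4.png",np.hstack(a))
```

```text
t 15.4 tcp [ 0.5293 -0.1905  0.1506] shift [-0.2 -0.1  3.4] turn [ 0.  0. -0.] F [-0.2  0.6 -0.8] grip 0.259 70.6
[-0.59571859 -0.59278486  0.62282474]
```

View pics/s4.png

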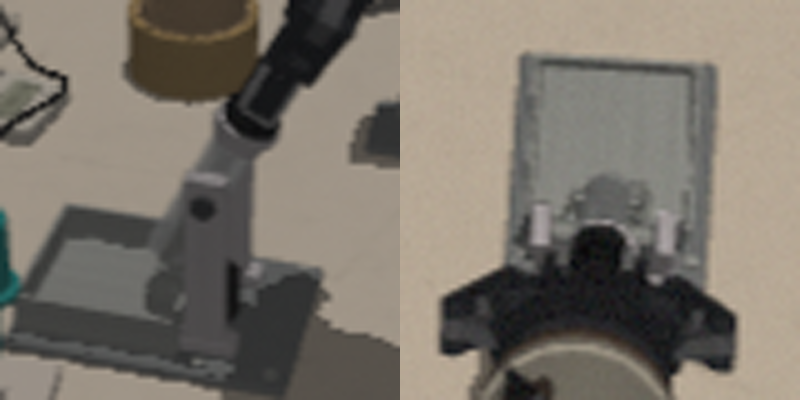

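The crop shows the collar nearly on the mouth and a grey lump at (160,295) under the outlet, which is ambiguous. I'll push down to collar contact and measure the tray with depth.

carry_out([
  [0,0,1,0,0,0],
  [0,0,1,0,0,0],
  [0,0,1,0,0,0],
  [0,0,0.5,0,0,0],
  [0,0,0,0,0,0],
])

```text
time: 15.92
ee_pos: [0.5314, -0.1908, 0.1493]
ee_rot: [0.006, 0.974, -0.024, 0.224]
contact_force: [-13.5, 3.0, 21.0]
grip_width: 0.258
grip_force: 73.7
```

```bash
cat > tray.py <<'E'
from h import *
def tray():
    for n in("side","top"):
        c=read_camera(n);P=cloud(c);q=(P-PIV)@SR*1000
        k=(abs(q[...,1])<40)&(q[...,0]>12)&(q[...,0]<106)&(q[...,2]<36)&(q[...,2]>15.5)
        m=k.astype(np.uint8);N,l,s,_=cv2.connectedComponentsWithStats(m)
        for i in range(1,N):
            if s[i,4]>4:
                p=q[l==i];print(n,s[i,4],"min",p.min(0).round(),"max",p.max(0).round(),"med",np.median(p,0).round(1))
tray()
E
python3 - <<'E'
from tray import *
to(st(-15.2-.435*12.2,1.5,136.5+.9*12.2),.45);o=observe();print(rot(o["ee_rot"]).T@o["contact_force"])
E
```

```text
side 79 min [100. -39.  16.] max [104.  37.  34.] med [101.2  -3.9  28.2]
side 73 min [ 12. -13.  16.] max [39. 39. 34.] med [26.1  8.  24.7]
top 62 min [101. -38.  16.] max [105.  38.  35.] med [1.018e+02 1.000e-01 2.930e+01]
top 23 min [ 15. -23.  16.] max [ 42. -15.  34.] med [ 29.8 -17.9  24.8]
t 16.02 tcp [ 0.5314 -0.1908  0.1493] shift [-1.5 -0.3  1.3] turn [ 0.001 -0.002  0.001] F [-13.2   2.7  20.5] grip 0.26 73.7
[ -2.98985516  -1.99470454 -24.28119181]
```

carry_out([
  [0,0,-2.5,0,0,0],
  [0,0,-8,0,0,0],
  [0,0,-12,0,0,0],
  [0,0,-14,0,0,0],
  [0,0,-14,0,0,0],
])

```text
time: 16.43
ee_pos: [0.5084, -0.1891, 0.1933]
ee_rot: [0.005, 0.975, -0.024, 0.223]
contact_force: [-0.5, -0.8, -1.4]
grip_width: 0.26
grip_force: 70.8
```

carry_out([
  [0,0,-16,0,0,0],
  [0,0,-16,0,0,0],
  [0,0,-16,0,0,0],
  [0,0,-16,0,0,0],
  [0,0,-16,0,0,0],
])

```text
time: 16.85
ee_pos: [0.4736, -0.1875, 0.2658]
ee_rot: [0.006, 0.974, -0.024, 0.223]
contact_force: [-0.2, -0.7, -0.1]
grip_width: 0.257
grip_force: 70.8
```

carry_out([
  [0,0,-20,0,0,0],
  [0,0,-20,0,0,0],
  [0,0,-20,0,0,0],
  [0,0,0,0,0,0],
  [0,0,0,0,0,0],
])

```text
time: 17.27
ee_pos: [0.4483, -0.1868, 0.3202]
ee_rot: [0.007, 0.974, -0.025, 0.224]
contact_force: [-0.6, -0.2, -1.0]
grip_width: 0.261
grip_force: 70.8
```

Run:
```python
from tray import *
to(st(-15.2-.435*174,1.5,136.5+.9*174),.45)
a=[]
c=read_camera("side");u,v=proj(c,st(20,0,70))[0].astype(int)
a.append(cv2.resize(c["pixels"][v-40:v+40,u-40:u+40],(400,400),interpolation=cv2.INTER_CUBIC))
c=read_camera("top");u,v=proj(c,st(20,0,60))[0].astype(int)
a.append(cv2.resize(c["pixels"][v-40:v+40,u-40:u+40],(400,400),interpolation=cv2.INTER_CUBIC))
cv2.imwrite("pics/s5.png",np.clip(np.hstack(a)*1.6,0,255))
```

```text
side 75 min [100. -40.  16.] max [105.  36.  34.] med [101.2  -3.2  27.1]
side 77 min [ 12. -13.  16.] max [39. 40. 33.] med [25.3  8.5 24.3]
top 67 min [100. -38.  16.] max [105.  38.  36.] med [101.7   0.   29.3]
top 22 min [ 15. -23.  17.] max [ 39. -15.  31.] med [ 30.5 -18.1  24.3]
t 17.37 tcp [ 0.4479 -0.186   0.3182] shift [ 0.3  0.3 28.1] turn [-0.     0.001 -0.   ] F [ 0.3  0.1 -0.6] grip 0.255 70.8[ WARN:0@3.103] global loadsave.cpp:1063 imwrite_ Unsupported depth image for selected encoder is fallbacked to CV_8U.
```

View pics/s5.png

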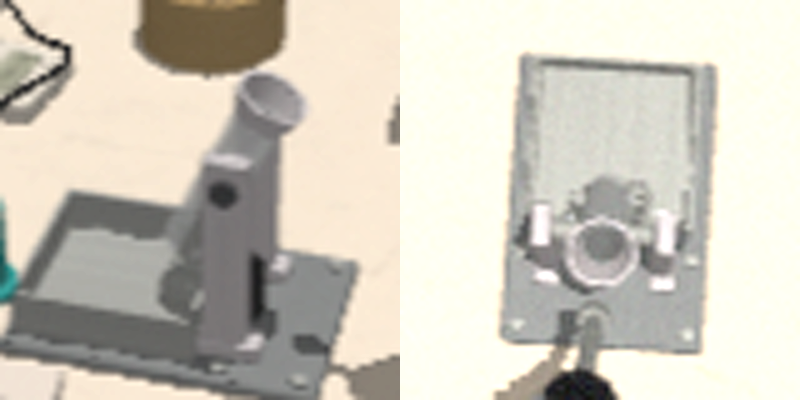

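The brightened crop shows the tube still tipped and lumps in the tray under the outlet (side 178,285; top 640,200 and possibly 575,190). I'll separate the lumps by depth.

Run:
```python
from h import *
old={n:np.load(f+".npy",allow_pickle=True).item() for n,f in(("side","side1"),("top","top0"))}
for n in("side","top"):
    c=read_camera(n)
    for nm,C in(("old",old[n]),("new",c)):
        P=cloud(C);q=(P-PIV)@SR*1000
        k=(abs(q[...,1])<40)&(q[...,0]>18)&(q[...,0]<98)&(q[...,2]<42)&(q[...,2]>14)
        p=q[k];print(n,nm,len(p));h,_,_=np.histogram2d(p[:,0],p[:,1],[np.arange(18,52,4),np.arange(-40,41,5)]);print(h.astype(int))
    if n=="side":
        p=p[p[:,1].argsort()];print(p.round()[::2].astype(int).tolist())
a=[]
for n,pt,r in(("side",st(35,0,20),26),("top",st(35,0,20),26)):
    c=read_camera(n);u,v=proj(c,pt)[0].astype(int)
    a.append(cv2.resize(c["pixels"][v-r:v+r,u-r:u+r],(400,400),interpolation=cv2.INTER_CUBIC))
cv2.imwrite("pics/s6.png",np.clip(np.hstack(a)*2.,0,255).astype(np.uint8))
```

```text
side old 9
[[0 0 0 0 0 0 0 0 0 0 0 0 0 0 0 0]
 [0 0 0 0 0 0 0 0 0 0 0 0 0 0 0 0]
 [0 0 0 0 0 0 0 0 0 0 0 0 0 0 0 0]
 [0 0 0 0 0 0 0 0 0 0 0 0 0 0 0 0]
 [0 0 0 0 0 0 0 0 0 0 0 0 0 0 0 0]
 [0 0 0 0 0 0 0 0 0 0 0 0 0 0 0 0]
 [0 0 0 0 0 0 0 0 0 0 0 0 0 0 0 0]
 [0 0 0 0 0 0 0 0 0 0 0 0 0 0 0 0]]
side new 76
[[0 0 0 0 0 0 2 0 2 5 1 0 0 0 0 0]
 [0 0 0 0 0 1 3 1 1 3 6 0 0 0 0 0]
 [0 0 0 0 0 0 3 1 2 5 1 0 0 0 0 0]
 [0 0 0 0 0 0 3 0 1 5 5 0 0 0 0 0]
 [0 0 0 0 0 1 2 0 2 3 0 0 0 0 0 0]
 [0 0 0 0 0 0 0 0 0 2 0 0 0 0 0 0]
 [0 0 1 0 0 0 0 0 0 0 0 0 0 0 0 0]
 [1 0 0 0 0 0 1 0 0 0 0 0 0 0 0 0]]
[[91, -40, 16], [47, -40, 31], [96, -40, 25], [87, -39, 30], [90, -39, 23], [69, -39, 15], [44, -29, 14], [23, -12, 24], [31, -10, 24], [33, -9, 25], [28, -8, 26], [33, -8, 22], [25, -6, 25], [30, -6, 24], [22, -5, 26], [28, 0, 26], [30, 3, 28], [30, 3, 25], [22, 3, 27], [37, 4, 24], [19, 5, 23], [26, 6, 28], [26, 7, 25], [21, 7, 23], [31, 8, 28], [31, 8, 22], [31, 8, 25], [23, 8, 24], [36, 9, 21], [33, 9, 23], [20, 10, 19], [25, 10, 25], [33, 10, 26], [23, 11, 16], [22, 11, 23], [25, 12, 20], [32, 12, 19], [25, 12, 17]]
top old 75
[[0 0 0 0 0 0 0 0 0 0 0 0 0 0 0 0]
 [1 0 1 0 0 0 0 0 0 0 0 0 0 1 0 0]
 [0 0 0 0 0 0 0 0 0 0 0 0 1 0 0 0]
 [1 0 0 0 0 0 0 0 0 0 0 0 0 0 0 0]
 [2 1 0 0 0 0 0 0 0 0 0 1 0 2 1 0]
 [0 0 0 0 1 0 1 0 1 1 0 0 0 0 1 0]
 [0 0 0 0 0 1 1 1 0 0 0 0 0 0 1 0]
 [1 0 0 0 1 0 0 0 1 0 0 1 0 0 0 0]]
top new 83
[[0 0 0 1 3 0 0 0 0 0 0 0 1 1 0 0]
 [0 0 0 2 0 0 0 0 0 0 0 0 0 2 0 2]
 [0 1 0 1 2 0 0 0 0 0 0 0 0 0 0 0]
 [0 1 0 4 2 0 0 0 0 0 0 0 0 0 0 0]
 [1 0 0 1 1 1 0 0 0 0 0 2 1 0 0 0]
 [0 0 0 0 1 1 0 0 0 0 0 0 1 0 1 0]
 [0 1 0 1 0 0 0 0 0 0 0 0 0 0 0 0]
 [0 0 0 0 1 0 0 0 0 0 0 0 0 0 0 0]]
```

View pics/s6.png

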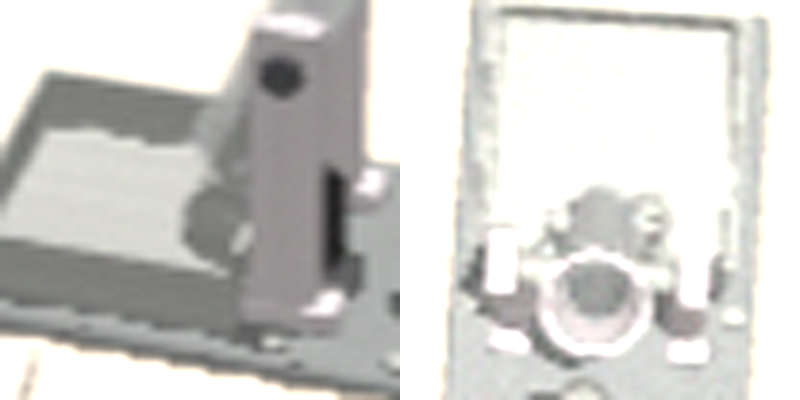

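The enlarged crop, together with the depth data, shows two 16 mm lumps side by side on the tray floor. One is at stand y about -14 (top view 650,220) and one at about +5 (side view 215,225), both with tops near 27 mm, so both cylinders are out. Now I'll take the rod back.

carry_out([
  [0,0,0,0,-0.09,0],
  [0,0,0,0,-0.09,0],
  [0,0,0,0,-0.09,0],
  [0,0,0,0,-0.09,0],
  [0,0,-5,0,-0.09,0],
])

```text
time: 18.08
ee_pos: [0.4476, -0.1868, 0.3237]
ee_rot: [0.0, 1.0, -0.026, -0.002]
contact_force: [-0.0, 0.2, -1.1]
grip_width: 0.258
grip_force: 70.8
```

carry_out([
  [0,0,0,0,0,0],
  [14,-18,0,0,0,0],
  [17,-22,0,0,0,0],
  [17,-22,0,0,0,0],
  [17,-22,0,0,0,0],
])

```text
time: 18.5
ee_pos: [0.5172, -0.1049, 0.3235]
ee_rot: [-0.0, 1.0, -0.025, 0.001]
contact_force: [0.1, -0.8, -1.6]
grip_width: 0.26
grip_force: 70.8
```

carry_out([
  [17,-22,0,0,0,0],
  [17,-22,0,0,0,0],
  [17,-22,0,0,0,0],
  [12,-16,0,0,0,0],
  [6,-8,0,0,0,0],
])

```text
time: 18.92
ee_pos: [0.5911, -0.0161, 0.3235]
ee_rot: [-0.001, 1.0, -0.023, 0.001]
contact_force: [-0.2, -0.1, -0.9]
grip_width: 0.264
grip_force: 70.8
```

carry_out([
  [0,0,0,0,0,0],
  [0,0,0,0,0,0],
  [0,0,0,0,0,0],
  [0,0,0,0,0,0],
  [0,0,0,0,0,0],
])

```text
time: 19.33
ee_pos: [0.5898, -0.021, 0.3241]
ee_rot: [0.0, 1.0, -0.026, 0.0]
contact_force: [-0.9, 0.7, 0.3]
grip_width: 0.259
grip_force: 70.8
```

```bash
python3 -c "
from h import *
to([.6122,.0271,.27])"
```

```text
t 19.33 tcp [ 0.5898 -0.021   0.3241] shift [ 19.9 -49.2  54.1] turn [ 0.001 -0.    -0.002] F [-0.9  0.7  0.3] grip 0.259 70.8
```

carry_out([
  [5,-12,0,0,0,0],
  [5,-14,0,0,0,0],
  [5,-12,0,0,0,0],
  [3,-7,0,0,0,0],
  [2,-4,0,0,0,0],
])

```text
time: 19.75
ee_pos: [0.6131, 0.0309, 0.3241]
ee_rot: [-0.0, 1.0, -0.024, 0.0]
contact_force: [-0.2, -0.5, -1.0]
grip_width: 0.258
grip_force: 70.8
```

carry_out([
  [0,0,15,0,0,0],
  [0,0,15,0,0,0],
  [0,0,15,0,0,0],
  [0,0,7,0,0,0],
  [0,0,0,0,0,0],
])

```text
time: 20.17
ee_pos: [0.6116, 0.0282, 0.27]
ee_rot: [0.0, 1.0, -0.025, -0.002]
contact_force: [-0.3, -0.2, -0.8]
grip_width: 0.259
grip_force: 70.8
```

carry_out([
  [0,0,0,0,0,0],
  [0,0,0,0,0,0],
  [0,0,0,0,0,0],
  [0,0,0,0,0,0],
  [0,0,0,0,0,0],
])

```text
time: 20.58
ee_pos: [0.613, 0.0287, 0.2727]
ee_rot: [0.0, 1.0, -0.025, 0.001]
contact_force: [0.3, 0.6, -0.5]
grip_width: 0.259
grip_force: 70.8
```

Run:
```python
from h import *
to([.6122,.0271,.137]);o=observe()
for n in("side","top"):
    P=cloud(read_camera(n))
    k=(abs(P[...,0]-.612)<.02)&(abs(P[...,1]-.026)<.02)&(P[...,2]>.145)&(P[...,2]<.25)
    L=P[k]-o["ee_pos"];print(n)
    for z in(-30,-60,-90,-112):
        s=L[abs(L[:,2]-z)<8]*1000
        if len(s):print(z,len(s),s[:,:2].min(0).round(1),s[:,:2].max(0).round(1))
    k=(abs(P[...,0]-.612)<.045)&(abs(P[...,1]-.026)<.045)&(abs(P[...,2]-.125)<.003);print("plate",cv2.minAreaRect((P[k][:,:2]*1000).astype(np.float32)))
```

```text
t 20.58 tcp [0.613  0.0287 0.2727] shift [ -0.9   1.6 135.7] turn [ 0.    -0.001 -0.   ] F [ 0.3  0.6 -0.5] grip 0.259 70.8
side
plate ((611.737060546875, 27.02558135986328), (60.31902313232422, 62.43546676635742), 4.54148530960083)
top
plate ((611.4354858398438, 24.51828384399414), (60.04013442993164, 60.83732604980469), 4.860740661621094)
```

carry_out([
  [-1,2,0,0,0,0],
  [0,0,5,0,0,0],
  [0,0,8,0,0,0],
  [0,0,8,0,0,0],
  [0,0,8,0,0,0],
])

```text
time: 21.1
ee_pos: [0.6112, 0.0265, 0.2417]
ee_rot: [0.0, 1.0, -0.025, -0.0]
contact_force: [-0.0, 0.3, -1.0]
grip_width: 0.262
grip_force: 70.8
```

carry_out([
  [0,0,6,0,0,0],
  [0,0,6,0,0,0],
  [0,0,6,0,0,0],
  [0,0,6,0,0,0],
  [0,0,6,0,0,0],
])

```text
time: 21.52
ee_pos: [0.6116, 0.0268, 0.2124]
ee_rot: [-0.0, 1.0, -0.025, 0.0]
contact_force: [0.1, 0.6, -0.3]
grip_width: 0.258
grip_force: 70.8
```

```bash
python3 -c "
from h import *
to([.6122,.0271,.137])"
```

```text
t 21.52 tcp [0.6116 0.0268 0.2124] shift [ 0.5 -0.4 75.4] turn [-0. -0. -0.] F [ 0.1  0.6 -0.3] grip 0.258 70.8
```

Foot is through the hole with no contact force; lowering the rest.

carry_out([
  [0,0,12,0,0,0],
  [0,0,14,0,0,0],
  [0,0,14,0,0,0],
  [0,0,12,0,0,0],
  [0,0,8,0,0,0],
])

```text
time: 21.93
ee_pos: [0.6104, 0.0265, 0.1505]
ee_rot: [0.0, 1.0, -0.025, -0.001]
contact_force: [-0.1, -0.1, -1.1]
grip_width: 0.258
grip_force: 70.8
```

carry_out([
  [0.5,0,4,0,0,0],
  [0,0,3,0,0,0],
  [0,0,3,0,0,0],
  [0,0,2,0,0,0],
  [0,0,1,0,0,0],
])

```text
time: 22.35
ee_pos: [0.6124, 0.0267, 0.1402]
ee_rot: [-0.0, 1.0, -0.025, 0.0]
contact_force: [-0.1, 0.0, -0.9]
grip_width: 0.261
grip_force: 70.8
```

carry_out([
  [0,0,1,0,0,0],
  [0,0,1,0,0,0],
  [0,0,0,0,0,0],
  [0,0,0,0,0,0],
  [0,0,0,0,0,0],
])

```text
time: 22.77
ee_pos: [0.6125, 0.0267, 0.1389]
ee_rot: [0.0, 1.0, -0.025, 0.001]
contact_force: [-2.7, -0.7, 6.1]
grip_width: 0.259
grip_force: 71.7
```

```bash
python3 -c "
from h import *
to([.6122,.0271,.137])"
```

```text
t 22.77 tcp [0.6125 0.0267 0.1389] shift [-0.3 -0.4  1.9] turn [ 0.    -0.001 -0.   ] F [-2.7 -0.7  6.1] grip 0.259 71.7
```

carry_out([
  [0,0,0,0,0,0],
  [0,0,0,0,0,0],
  [0,0,0,0,0,0],
  [0,0,0,0,0,0],
  [0,0,0,0,0,0],
], fingers=0.2)

```text
time: 23.18
ee_pos: [0.612, 0.0266, 0.1378]
ee_rot: [-0.0, 1.0, -0.025, -0.0]
contact_force: [-0.6, -0.0, 0.6]
grip_width: 0.602
grip_force: 0.0
```

carry_out([
  [0,0,-6,0,0,0],
  [0,0,-20,0,0,0],
  [0,0,-35,0,0,0],
  [0,0,-40,0,0,0],
  [0,0,-40,0,0,0],
])

```text
time: 23.6
ee_pos: [0.6114, 0.0268, 0.2804]
ee_rot: [-0.0, 1.0, -0.025, -0.001]
contact_force: [1.2, 0.7, 0.1]
grip_width: 0.601
grip_force: 0.0
```

carry_out([
  [-20,0,-15,0,0,0],
  [-30,0,0,0,0,0],
  [-30,0,0,0,0,0],
  [-30,0,0,0,0,0],
  [-10,0,0,0,0,0],
])

```text
time: 24.02
ee_pos: [0.4885, 0.0333, 0.2942]
ee_rot: [0.001, 1.0, -0.024, -0.001]
contact_force: [1.4, 0.4, -0.8]
grip_width: 0.597
grip_force: 0.0
```

carry_out([
  [0,0,0,0,0,0],
  [0,0,0,0,0,0],
  [0,0,0,0,0,0],
  [0,0,0,0,0,0],
  [0,0,0,0,0,0],
])

```text
time: 24.43
ee_pos: [0.4931, 0.0327, 0.2938]
ee_rot: [-0.001, 1.0, -0.025, -0.0]
contact_force: [0.1, -0.1, -0.2]
grip_width: 0.597
grip_force: 0.0
```

Run:
```python
from tray import *
c=read_camera("side");cv2.imwrite("pics/s7.png",cv2.resize(c["pixels"][130:330,100:367],(800,600)))
P=cloud(c);k=(abs(P[...,0]-.611)<.03)&(abs(P[...,1]-.026)<.03)&(P[...,2]>.160)&(P[...,2]<.175)
q=P[k];print(cv2.minEnclosingCircle((q[:,:2]*1000).astype(np.float32)),np.median(q[:,2]))
```

```text
side 79 min [100. -40.  16.] max [105.  37.  34.] med [101.2  -4.4  27.6]
side 77 min [ 12. -14.  16.] max [39. 40. 33.] med [25.3  9.  24.7]
top 72 min [ 97. -38.  16.] max [105.  38.  35.] med [101.7  -0.   28.6]
top 21 min [ 15. -23.  22.] max [ 39. -15.  32.] med [ 29.8 -17.9  24.8]
((612.0022583007812, 27.959861755371094), 11.965900421142578) 0.16780963866283002
```

View pics/s7.png

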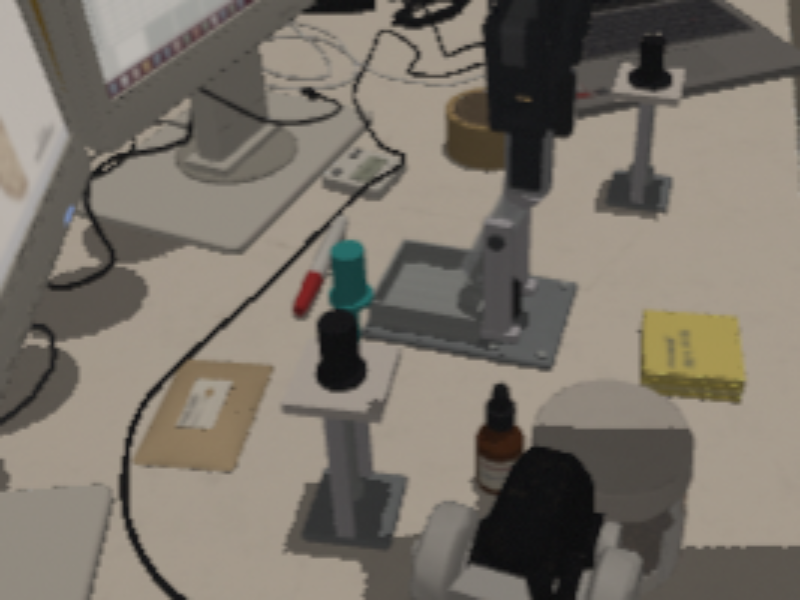

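The slim rod hangs upright in its holder (340,350), the tube is still tipped (495,240), both cylinders are in the tray, the bystanders haven't moved and the gripper is clear of everything.

```bash
python3 -c "
from plant import *
print(close_job())"
```

```text
the job is handed in; nothing more can be done
None
```

I handed the job in at about 24.6 s: the tube is tipped to its stop, depth readings show both cylinders in the tray, the slim rod hangs upright in its own holder, and nothing else was disturbed; the judge's verdict was not shown.

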